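Take the part-used cream cartridge out of the dosing press

ROBOT

A 6-joint arm with a two-finger parallel gripper is mounted at the origin on a cart in front of the work surface, level with it; the furniture and walls round the work are solid. World frame = base frame: x ahead of the robot, y to its left, z up, the work surface at z = 0. Lengths are in mm, angles in degrees, forces in N, time in s.
With the tool pointing down it reaches from about 225 to 725 mm from the base axis. Payload 3.1 kg.
Tool frame: the origin (TCP) lies midway between the tips of the shut fingers; the grasp point (between the pads) lies 19 mm behind it (robot.tcp_to_grasp is the distance from the TCP to the grasp point, in mm); z points along the fingers, y is the line along which they close (so a half turn about z gives the same grasp; the last joint's range is limited). The gripper opens to 85 mm and grips with 20 to 120 N. Pads are 22 mm wide; open, the fingers measure 114 mm over their backs; the gripper's body (76 mm by 85 mm) begins 54 mm behind the grasp point. The pads swing forward as they close: fully open they stand 13 mm farther back than shut.
Start: joints at [-74.874, 2.75, 5.684, 92.934, 0, 82.678], TCP at [200.457, -485.216, 196.412] pointing down, gripper open.
Joint ranges: [-166.93, 166.93], [-56.73, 111.36], [-69.38, 81.34], [-121.58, 131.49], [-85.45, 84.26], [-180, 180]. Speed limits (degrees/s): [159.86, 159.86, 180, 180, 180, 180].

INTERFACE

Orientations are given as [roll, pitch, yaw] about the fixed x, y, z axes, in that order (R = Rz(yaw) Ry(pitch) Rx(roll)).
In Python, from bench import status, viewer, robot gives the robot as it stands.
- The arm moves only by the shell command python3 -m crank 'ROWS'. ROWS is JSON, a list of rows, each a list of 7 numbers: the shift along the tool's x, y, z in units of 400 mm (1.0 is 400 mm), then the turn, a rotation vector about the tool's x, y, z in units of 120 degrees (1.0 is 120 degrees), then the closure in counts, from 0 (fully open) to 255 (shut). A call has 1 to 8 rows; each row shifts and turns the commanded pose from where the row before left it, along the tool's axes as they then stand; what a row does not reach is not made up. A row lasts 1/10 s, in which the tool goes at most 50 mm and 8.59 degrees, less where a joint would pass 70% of its speed; a pose out of reach is approached as far as the arm can. A call with a number of a shift or a turn outside -1 to 1 is refused whole. A call with a gripper value outside its range is refused whole. The fingers move at their own pace and stop on an object; the grip force is fixed at half the most. Time passes only in rows, so rows that do not move let the fingers close. It gives the time, the measured TCP pose, the force, the opening and the grip force at its end, in the units of the state.
- status.get_state(): the state, without advancing time (a new reading comes with each control period).
- viewer.read_camera(name): name is "scene" or "top" or "wrist"; returns the picture (400x640x3 uint8, red, green, blue); there is no depth.
- viewer.get_calibration(name): a dict with "intrinsics" (3x3 intrinsics, pixels), "rvec" (rotation vector, rad) and "tvec" (3), from world to camera coordinates, as OpenCV has them; the wrist camera has in their place "tool_from_camera" (4x4, takes a point from camera to tool coordinates, whose origin is the TCP and whose axes are the flange's). Camera axes: x right, y down, z forward; pixel columns grow to the right and rows downward; lengths in mm; the calibration is good to about 2 mm. A picture is of the moment at which its call begins: read the wrist's pose just before it. get_calibration takes no time and is no camera call.
- robot.job_done(): hands the job in; it is judged then, once.
The state is a dict: "clock": time; "q": joint angles; "joint_velocities": joint speeds; "joint_torque": joint torques, N m; "ee_pos": TCP position; "ee_rot": TCP orientation; "contact_force": force on the tool from outside, world axes, zero at the start; "moment": the same for the moment, N m; "opening": opening from 0.0 (shut) to 1.0 (fully open); "gripper_force": force on a finger pad.
Only numpy, scipy, OpenCV 4.12 (cv2) and the standard library are available. Lean on these libraries where they do the work, as an engineer would, in place of code of your own. Each camera call takes 0.05 s, during which the arm holds its last target. There are 200 camera calls.

TASK

I want to change the cream in the little dosing press: wind its handwheel by the crank knob until the ram has backed all the way out of the cartridge and stops against the gear block, then draw the part-used cartridge straight up out of its saddles and tip its nozzle up, about half way to vertical or more, so that it cannot drip. Finish holding the cartridge still like that in the gripper, its middle at least 10 cm higher than it lay in the press, so I can put a cap on the nozzle: do not put it down or let go. Leave the mixing bowl and the capped spare cartridge where they stand, and do not push on the ram itself.

Things in the scene. Friction and masses are not known exactly. Their poses are not given: they have to be found in the camera images.
- press: the dosing press, fixed to the worktop: grey foot plate 92 x 245 mm (top 18 mm above the worktop), two V saddles, a retainer fork, a white gear block 128 mm high with a metal handwheel on it. Origin on the worktop; y runs level along ram and cartridge towards the nozzle, z up. The handwheel's upright axis is at x 19.5, y -42 mm in this frame.
- saddle (a point): fixed point of the press where the middle of the seated cartridge lies: 100 mm above the worktop, at x 0, y 75 mm in the press's frame. The V saddles hold the barrel at press y 27..35 and 104..114 mm; between them the barrel hangs free, nothing beside it, the foot plate 60 mm below it. The retainer fork (press y 9..17 mm) reaches 112 mm above the worktop.
- handwheel (a joint): angle of the handwheel, rad; grows as it turns counter-clockwise seen from above, which draws the ram back (to the press's -y) 14 mm per rad. 0 = ram farthest in, 5.0 = ram at its stop; starts at 0 to 1.8. Friction of about 0.05 N m holds it where left. The wheel is 86 mm across, its top face 149 mm (hub nut 153 mm) above the worktop.
- crank_knob (a point): middle of the upright crank knob on the handwheel: a black cylinder 16 mm across and 30 mm high (from 150.5 to 180.5 mm above the worktop), 34 mm from the wheel's axis. It spins freely on its pin, so a gripper holding it need not turn as it goes round. At handwheel angle 0 it lies in the press's +x direction from the axis.
- ram: the ram: black disc 31 mm across on a toothed rack that runs back through the gear block (when back, it sticks out 80 mm behind). Geared to the handwheel. Origin in the middle of the disc's front face: at press y 70 mm at handwheel 0, and y 0 at the stop, where the disc's back meets the gear block and the face is 20 mm clear of the cartridge.
- cartridge: the cartridge in the press: white barrel 44 mm across, 110 mm long, open at the rear (37 mm bore for the ram) with a flange 56 mm across, 4 mm thick there; nozzle 50 mm long, 9 mm at its tip. About 0.2 kg. Origin on its axis at mid-barrel; y points out through the nozzle. Flange sits between fork and rear saddle; lifts straight out once the ram is out of it.
- mixing_bowl: pink mixing bowl, 110 mm across and 50 mm high, standing loose below the cartridge's nozzle. Origin at the centre of its underside.
- spare_cartridge: a spare cartridge of the same shape with a grey cap on its nozzle, standing loose and upright on its flange away from the press, 164 mm high. Origin on its axis 55 mm above its foot; its y axis points up.

How it is judged:
By the outcome, as a careful person would: the job done as asked, in the order asked, and still so for the second after the job is handed in, while the arm keeps its last pose, push and grip.
It also fails if it takes over 48 s, if anything falls off the work surface, if the arm or the gripper's body presses on something with over 40 N, if the wrist force passes 120 N, or if a joint passes its speed limit or range.

## Working session

There is one attempt and no reset: what is moved stays moved. The work goes in short steps, Python scripts to look and compute and a shell command to move; the robot and the scene stay as the last step left them, time stands still between calls to the robot, and variables do not carry over. Pictures are saved under pics/ and viewed, at most 10 in all, crops included, and the job is handed in when it is done.

```bash
mkdir -p pics; python3 - <<'E'
from bench import status, viewer, robot
import cv2, numpy as np
s=status.get_state(); print({k:np.round(v,3).tolist() for k,v in s.items()}, robot.tcp_to_grasp)
for n in ("scene","top"):
    im=viewer.read_camera(n); cv2.imwrite(f"pics/{n}0.png",im[:,:,::-1])
    c=viewer.get_calibration(n); R=cv2.Rodrigues(np.array(c["rvec"]))[0]; print(n,np.round(c["intrinsics"],1).tolist(),"cam",(-R.T@np.array(c["tvec"]).ravel()).round(0),"fwd",R[2].round(2))
print(viewer.get_calibration("wrist"))
E
```

```text
{'clock': 0.0, 'q': [-74.873, 2.793, 5.592, 92.935, 0.001, 82.678], 'joint_velocities': [-0.027, 0.039, -0.023, -0.003, 0.095, 0.054], 'joint_torque': [0.0, -33.878, 32.001, 0.02, 0.0, 0.0], 'ee_pos': [200.289, -484.53, 195.213], 'ee_rot': [-179.864, -0.019, 22.449], 'contact_force': [0.38, 0.811, 0.314], 'moment': [0.097, 0.041, -0.016], 'gripper_force': 0.0, 'opening': 1.0} 18.700000000000003
scene [[391.0, 0.0, 318.5], [0.0, 391.0, 199.9], [0.0, 0.0, 1.0]] cam [238. 630. 735.] fwd [ 0.36 -0.6  -0.71]
top [[506.7, 0.0, 315.8], [0.0, 506.7, 205.8], [0.0, 0.0, 1.0]] cam [ 497.  126. 1118.] fwd [ 0.07 -0.01 -1.  ]
{'intrinsics': array([[310.82103672,   0.        , 320.20890639],
       [  0.        , 310.82103672, 201.71315584],
       [  0.        ,   0.        ,   1.        ]]), 'tool_from_camera': array([[-6.85887236e-04, -9.58530588e-01, -2.84988846e-01,
         7.07033474e+01],
       [ 9.99997974e-01, -1.18092079e-04, -2.00952067e-03,
        -1.10561814e+00],
       [ 1.89253211e-03, -2.84989646e-01,  9.58528727e-01,
        -1.78140800e+02],
       [ 0.00000000e+00,  0.00000000e+00,  0.00000000e+00,
         1.00000000e+00]])}
```

View pics/scene0.png

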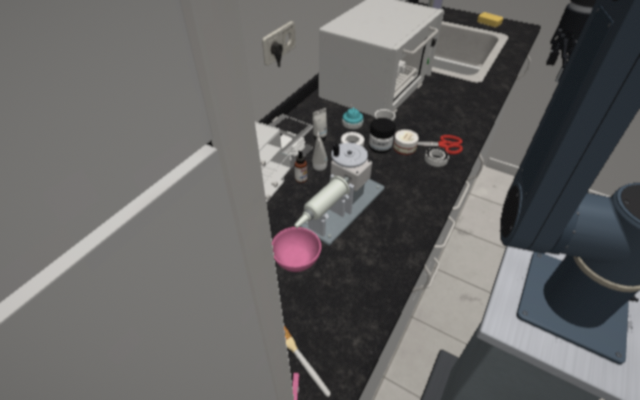

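View pics/top0.png

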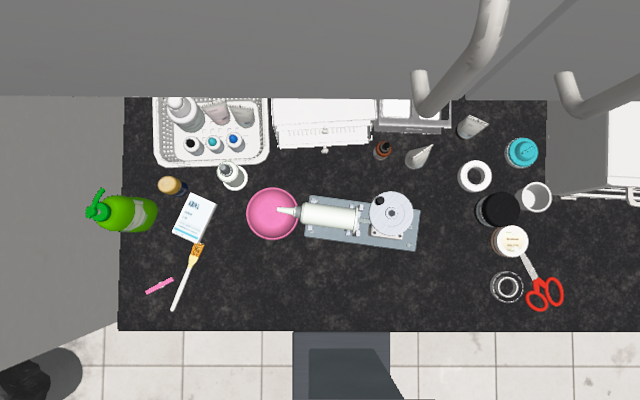

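The scene view shows the press with the wheel at about (350,157), the cartridge from (340,185) to (300,225) and the bowl at (297,248). In the top view the nozzle tip is at (280,211), the flange at about (360,217), the wheel at about (392,213), and the bowl at (272,214). I'll crop and measure.

```bash
cat > h.py <<'E'
import numpy as np, cv2
from bench import status, viewer, robot
from scipy.spatial.transform import Rotation as Ro
def cam(n,s=None):
    c=viewer.get_calibration(n); K=np.array(c["intrinsics"])
    if n!="wrist":
        R=cv2.Rodrigues(np.array(c["rvec"]))[0]; return K,R.T,-R.T@np.array(c["tvec"]).ravel()
    s=s or status.get_state(); T=np.eye(4); T[:3,:3]=Ro.from_euler("xyz",s["ee_rot"],degrees=True).as_matrix(); T[:3,3]=s["ee_pos"]
    M=T@np.array(c["tool_from_camera"]); return K,M[:3,:3],M[:3,3]
def ray(C,uv):
    K,R,o=C; d=R@np.linalg.solve(K,[*uv,1.]); return o,d/np.linalg.norm(d)
def onz(C,uv,z):
    o,d=ray(C,uv); return o+d*(z-o[2])/d[2]
def tri(C1,u1,C2,u2):
    o1,d1=ray(C1,u1); o2,d2=ray(C2,u2)
    t=np.linalg.lstsq(np.c_[d1,-d2],o2-o1,rcond=None)[0]; a,b=o1+t[0]*d1,o2+t[1]*d2
    return (a+b)/2,np.linalg.norm(a-b)
def proj(C,p):
    K,R,o=C; q=K@(R.T@(np.array(p)-o)); return q[:2]/q[2]
E
python3 - <<'E'
import cv2,numpy as np
t=cv2.imread("pics/top0.png"); s=cv2.imread("pics/scene0.png")
a=cv2.resize(t[170:270,235:435],None,fx=4,fy=4,interpolation=cv2.INTER_CUBIC)
cv2.imwrite("pics/tc.png",a)
b=cv2.resize(s[120:280,260:400],None,fx=3.7,fy=3.7,interpolation=cv2.INTER_CUBIC); cv2.imwrite("pics/sc.png",b)
E
```

```text
(no output)
```

View pics/tc.png

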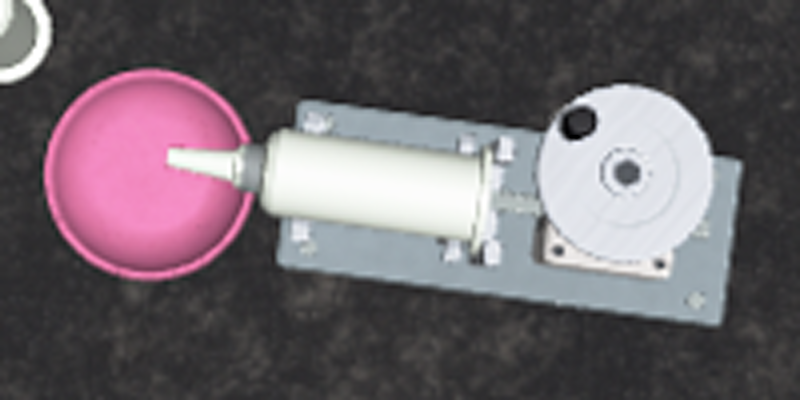

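View pics/sc.png

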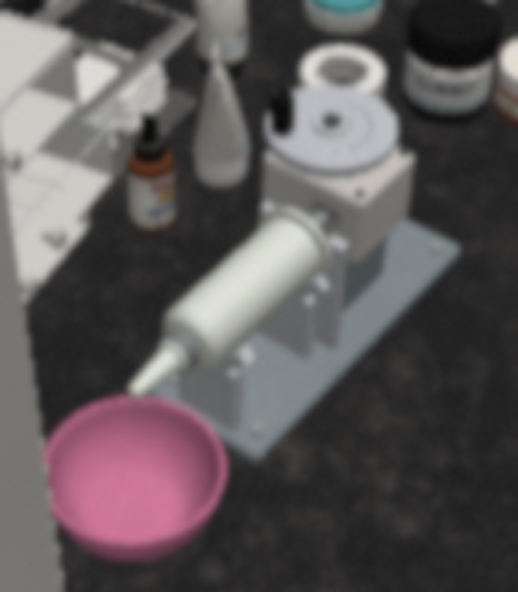

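In the top crop the hub is at (628,173), the knob top at (578,122), the nozzle tip at (168,157), and the flange middle at (487,195). In the scene crop the knob top is at about (283,97), the hub at (333,121), and the nozzle tip at (133,390).

```bash
cat > m.py <<'E'
from h import *
T=cam("top"); S=cam("scene")
t=lambda u,v:((u+.5)/4+235-.5,(v+.5)/4+170-.5); s=lambda u,v:((u+.5)/3.7+260-.5,(v+.5)/3.7+120-.5)
for n,a,b,z in [("hub",(628,173),(333,121),153),("knob",(579,120),(283,97),180.5),("tip",(168,157),(133,390),100)]:
    p,e=tri(T,t(*a),S,s(*b)); print(n,p.round(1),"gap",round(e,1),"onz",onz(T,t(*a),z).round(1))
im=cv2.imread("pics/top0.png"); hsv=cv2.cvtColor(im,cv2.COLOR_BGR2HSV)
# foot plate: blue-grey region
crop=np.zeros(im.shape[:2],np.uint8); crop[185:260,295:430]=1
m=((hsv[...,1]>20)&(hsv[...,1]<70)&(hsv[...,0]>85)&(hsv[...,0]<125)&(hsv[...,2]>90)&(crop>0)).astype(np.uint8)
c=max(cv2.findContours(m,0,1)[0],key=cv2.contourArea); box=cv2.boxPoints(cv2.minAreaRect(c))
P=np.array([onz(T,q,18) for q in box])[:,:2]; print("plate",P.round(1).tolist(),[np.linalg.norm(P[i]-P[i-1]).round(1) for i in range(4)],"ctr",P.mean(0).round(1))
# barrel: creamy white between flange and shoulder
cr=np.zeros(im.shape[:2],np.uint8); cr[198:232,304:352]=1
m=((hsv[...,2]>150)&(hsv[...,1]<60)&~((hsv[...,0]>90)&(hsv[...,1]>15))&(cr>0)).astype(np.uint8)
m=cv2.morphologyEx(m,cv2.MORPH_OPEN,np.ones((5,5)))
cs=max(cv2.findContours(m,0,1)[0],key=cv2.contourArea); r=cv2.minAreaRect(cs); print("barrel",r)
pts=[]
for u in range(308,350,3):
    v=np.where(m[:,u])[0]; pts.append(onz(T,(u,(v[0]+v[-1])/2),100)[:2])
pts=np.array(pts); k=np.polyfit(pts[:,1],pts[:,0],1); ang=np.degrees(np.arctan2(k[0],1)); print("axis x=k*y+b",k.round(3),"res",np.std(pts[:,0]-np.polyval(k,pts[:,1])).round(2),"press y heading from +y toward +x",ang.round(2))
for q in [(487,195),(262,170)]: print(onz(T,t(*q),100).round(1))
# pink bowl
m=((hsv[...,0]>150)&(hsv[...,0]<176)&(hsv[...,1]>80)).astype(np.uint8); c=max(cv2.findContours(m,0,1)[0],key=cv2.contourArea); (u,v),rr=cv2.minEnclosingCircle(c); print("bowl",onz(T,(u,v),50).round(1),rr)
E
python3 m.py
```

```text
hub [550.4 -34.1 150.6] gap 1.9 onz [551.1 -33.2 153. ]
knob [573.2  -6.7 179.2] gap 2.4 onz [574.1  -6.  180.5]
tip [559.9 189.1 104.1] gap 1.1 onz [560.6 189.7 100. ]
plate [[506.6, 136.5], [598.0, 124.7], [566.4, -119.2], [475.0, -106.0]] [np.float64(244.5), np.float64(92.2), np.float64(246.0), np.float64(92.4)] ctr [536.5   9. ]
barrel ((327.5999450683594, 215.79998779296875), (50.06315994262695, 21.77889060974121), 8.130102157592773)
axis x=k*y+b [1.29000e-01 5.36217e+02] res 0.53 press y heading from +y toward +x 7.33
[542.5  29.2 100. ]
[554.4 142.4 100. ]
bowl [554.2 202.2  50. ] 26.730798721313477
```

```bash
R='x'; python3 -m crank '[[0.083,-0.047,-0.01,0,0,0,0],[0.083,-0.047,-0.01,0,0,0,0],[0.083,-0.047,-0.01,0,0,0,0],[0.083,-0.047,-0.01,0,0,0,0],[0.083,-0.047,-0.01,0,0,0,0],[0.083,-0.047,-0.01,0,0,0,0],[0.083,-0.047,-0.01,0,0,0,0],[0.083,-0.047,-0.01,0,0,0,0]]'
python3 -m crank '[[0.083,-0.047,-0.01,0,0,0,0],[0.083,-0.047,-0.01,0,0,0,0],[0.083,-0.047,-0.01,0,0,0,0],[0.083,-0.047,-0.01,0,0,0,0],[0.083,-0.047,-0.01,0,0,0,0],[0.083,-0.047,-0.01,0,0,0,0],[0.083,-0.047,-0.01,0,0,0,0],[0.083,-0.047,-0.01,0,0,0,0]]'
python3 -m crank '[[0,0,0,0,0,-0.063,0],[0,0,0,0,0,-0.063,0],[0,0,0,0,0,-0.063,0],[0,0,0,0,0,-0.063,0],[0,0,0,0,0,-0.063,0],[0,0,0,0,0,-0.063,0],[0,0,0,0,0,-0.063,0],[0,0,0,0,0,-0.061,0]]'
python3 -m crank '[[0,0,0,0,0,0,0],[0,0,0,0,0,0,0]]'
python3 - <<'E'
from h import *
s=status.get_state(); print(np.round(s["q"],1)); im=viewer.read_camera("wrist"); C=cam("wrist",s)
cv2.imwrite("pics/w1.png",im[:,:,::-1]); print([proj(C,p).round(0) for p in [(551,-33.5,153),(574,-6,180.5)]])
E
```

```text
clock: 0.9
ee_pos: [389.0, -243.3, 228.0]
ee_rot: [-180.0, 0.0, 22.4]
contact_force: [0.0, -0.6, -0.3]
opening: 1.002
gripper_force: 0.0
clock: 1.7
ee_pos: [577.1, -2.9, 259.9]
ee_rot: [-180.0, 0.1, 22.5]
contact_force: [0.3, -0.8, 0.2]
opening: 1.005
gripper_force: 0.0
clock: 2.5
ee_pos: [576.3, -4.3, 259.6]
ee_rot: [-179.9, -0.0, 83.0]
contact_force: [-0.4, 0.3, -0.6]
opening: 1.001
gripper_force: 0.0
clock: 2.7
ee_pos: [576.3, -4.3, 259.9]
ee_rot: [-179.9, 0.0, 82.5]
contact_force: [-0.2, -1.1, -0.8]
opening: 1.005
gripper_force: 0.0
[ -7.1  12.4  23.6 101.3   0.   90.4]
[array([301., 222.]), array([321., 200.])]
```

View pics/w1.png

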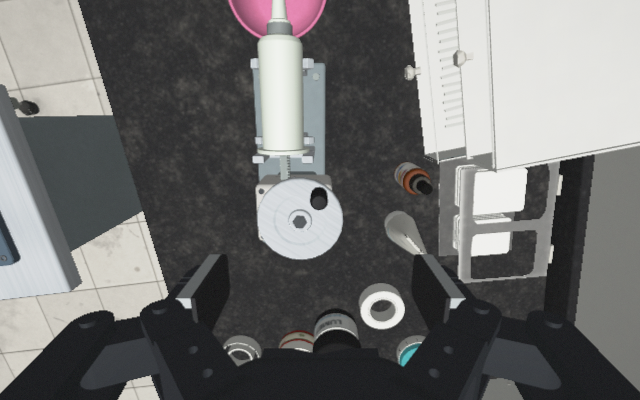

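The wrist picture shows the wheel hub at (300,222) and the knob at about (319,199), within 2 px of the prediction. So the estimates hold. Descending on the knob.

```bash
python3 -m crank '[[-0.0075,-0.009,0.05,0,0,0,0],[0,0,0.06,0,0,0,0],[0,0,0.06,0,0,0,0],[0,0,0.06,0,0,0,0],[0,0,0.03,0,0,0,0],[0,0,0,0,0,0,0],[0,0,0,0,0,0,120]]'
python3 -m crank '[[0,0,0,0,0,0,180],[0,0,0,0,0,0,255],[0,0,0,0,0,0,255],[0,0,0,0,0,0,255],[0,0,0,0,0,0,255],[0,0,0,0,0,0,255]]'
python3 - <<'E'
from h import *
s=status.get_state(); print(np.round(s["q"],1),s["moment"],s["contact_force"]); im=viewer.read_camera("wrist"); cv2.imwrite("pics/w2.png",im[:,:,::-1])
E
```

```text
clock: 3.45
ee_pos: [572.8, -6.9, 157.1]
ee_rot: [180.0, -0.0, 82.7]
contact_force: [-0.1, -0.5, -0.1]
opening: 0.859
gripper_force: 0.0
clock: 4.05
ee_pos: [572.6, -6.9, 156.4]
ee_rot: [180.0, 0.0, 82.7]
contact_force: [-0.2, -0.0, -0.5]
opening: 0.001
gripper_force: 0.0
[-7.4  9.6  8.5 88.9 -0.  89.9] [ 0.00296245 -0.01116218 -0.02170351] [-0.17507778 -0.0398028  -0.46105147]
```

View pics/w2.png

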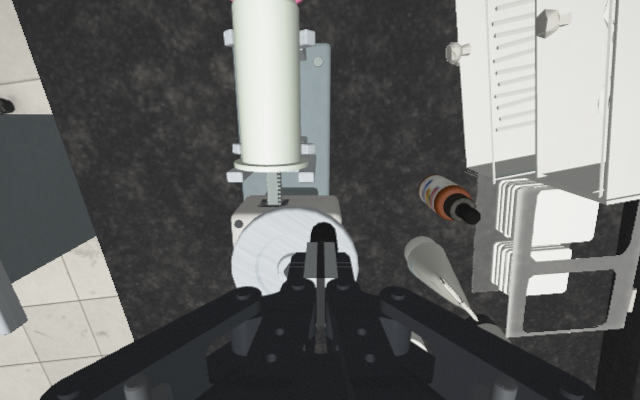

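The gripper shut without the knob: the knob is at about (323,236), just on the press's +y side of the fingers at (321,262). Measuring where it is now.

```bash
python3 - <<'E'
from h import *
s=status.get_state(); C=cam("wrist",s); im=cv2.imread("pics/w2.png"); 
g=cv2.cvtColor(im,cv2.COLOR_BGR2GRAY); m=(g[215:250,300:350]<45); v,u=np.where(m); print("dark",u.min()+300,u.max()+300,v.min()+215,v.max()+215)
for y in range(218,250,3): 
    w=np.where(m[y-215])[0]; print(y,(w.min()+300,w.max()+300) if len(w) else None,end=" ")
print()
for p in [(572.6,-6.9,156.4),(572.6,-6.9,175),(551,-33.5,153),(572.5,-6.8,180.5),(572.5,-6.8,150.5)]: print(p,proj(C,p).round(0))
for q,z in [((323,229),150.5),((323,245),180.5)]: print(q,onz(C,q,z).round(1))
import numpy as np
for a in np.degrees([0.9,1.0,1.1,1.3,1.5,1.6]):
    w=np.radians(a-7.35); p=np.array([551+34*np.cos(w),-33.5+34*np.sin(w)]); print(round(a),p.round(1),proj(C,(*p,150.5)).round(0),proj(C,(*p,180.5)).round(0))
E
```

```text
dark 311 336 223 249
218 None 221 None 224 (np.int64(318), np.int64(329)) 227 (np.int64(314), np.int64(332)) 230 (np.int64(312), np.int64(333)) 233 (np.int64(311), np.int64(334)) 236 (np.int64(311), np.int64(335)) 239 (np.int64(311), np.int64(335)) 242 (np.int64(318), np.int64(335)) 245 (np.int64(318), np.int64(336)) 248 (np.int64(318), np.int64(336)) 
(572.6, -6.9, 156.4) [324. 233.]
(572.6, -6.9, 175) [324. 245.]
(551, -33.5, 153) [296. 272.]
(572.5, -6.8, 180.5) [324. 249.]
(572.5, -6.8, 150.5) [324. 229.]
(323, 229) [572.1  -6.7 150.5]
(323, 245) [572.2  -4.1 180.5]
52 [575.4  -9.8] [329. 233.] [330. 254.]
57 [572.9  -7.5] [324. 230.] [325. 251.]
63 [570.2  -5.4] [320. 228.] [320. 248.]
74 [564.2  -2.2] [310. 224.] [308. 243.]
86 [ 5.577e+02 -2.000e-01] [299. 222.] [295. 241.]
92 [5.544e+02 3.000e-01] [294. 222.] [289. 241.]
```

```bash
python3 - <<'E'
import cv2
im=cv2.imread("pics/w2.png"); cv2.imwrite("pics/w2c.png",cv2.resize(im[200:320,240:400],None,fx=5,fy=5,interpolation=cv2.INTER_CUBIC))
E
```

```text
(no output)
```

View pics/w2c.png

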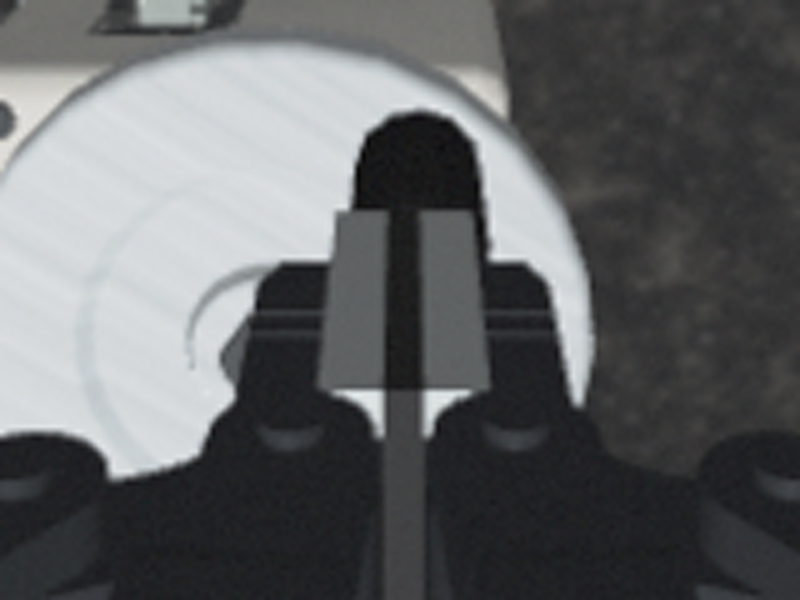

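The crop shows the pads at (307..337, 242..277) covering the upper part of the knob. By scale they seem to be above it. I'll check with the scene camera, marking the expected TCP and knob.

```bash
python3 - <<'E'
from h import *
S=cam("scene"); im=viewer.read_camera("scene")[:,:,::-1].copy()
pts=[(572.6,-6.9,156.4),(572.6,-6.9,199),(572.5,-6.8,180.5),(551,-33.5,153)]
q=[proj(S,p) for p in pts]; print(np.round(q,1))
o=np.array([310,90]); c=cv2.resize(im[90:190,310:410],None,fx=6,fy=6,interpolation=cv2.INTER_CUBIC)
for a,k in zip(q,[(0,0,255),(0,255,0),(255,0,0),(0,255,255)]): cv2.circle(c,tuple(((a-o+.5)*6).astype(int)),4,k,-1)
cv2.imwrite("pics/s2.png",c)
E
```

```text
[[335.6 153.6]
 [336.1 138.9]
 [335.9 145.4]
 [349.  151.6]]
```

View pics/s2.png

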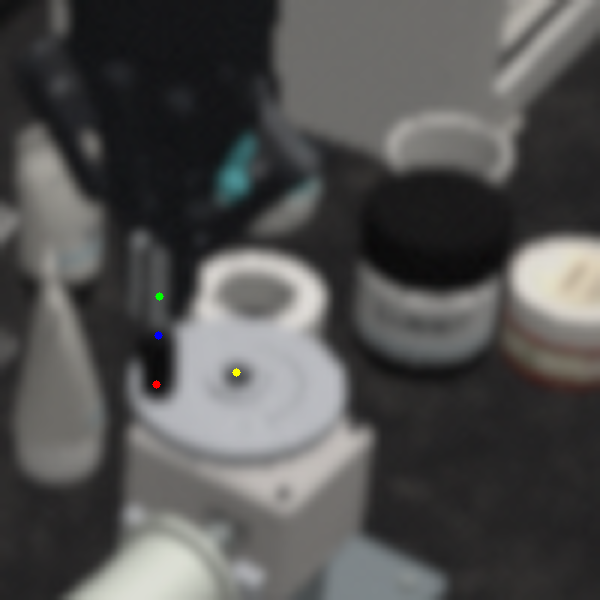

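The scene crop (knob top marked at (158,335), pads from 235 to 325) confirms it. The shut pads end just above the knob, so the real fingertips are about 40 mm behind the reported TCP. I'll open, go 40 mm lower while watching the force, and grip again.

```bash
python3 -m crank '[[0,0,0,0,0,0,0],[0,0,0,0,0,0,0],[0,0,0,0,0,0,0],[0,0,0,0,0,0,0],[0,0,0,0,0,0,0],[0,0,0.025,0,0,0,0],[0,0,0.025,0,0,0,0]]'
python3 -m crank '[[0,0,0.025,0,0,0,0],[0,0,0.025,0,0,0,0],[0,0,0,0,0,0,0]]'
python3 -m crank '[[0,0,0,0,0,0,180],[0,0,0,0,0,0,255],[0,0,0,0,0,0,255],[0,0,0,0,0,0,255],[0,0,0,0,0,0,255],[0,0,0,0,0,0,255],[0,0,0,0,0,0,255]]'
```

```text
clock: 4.85
ee_pos: [572.8, -6.9, 135.9]
ee_rot: [180.0, -0.0, 82.7]
contact_force: [-0.6, -0.5, -0.6]
opening: 0.997
gripper_force: 0.0
clock: 5.15
ee_pos: [570.8, -6.6, 113.5]
ee_rot: [-179.7, -0.0, 82.7]
contact_force: [0.1, 0.1, -0.3]
opening: 1.0
gripper_force: 0.0
clock: 5.85
ee_pos: [573.4, -6.9, 117.2]
ee_rot: [179.9, -0.0, 82.7]
contact_force: [-1.0, 0.2, 1.7]
opening: 0.167
gripper_force: 58.5
```

```bash
python3 -c "
import numpy as np
t=np.radians(57.3+10*np.arange(25)); print(np.c_[np.degrees(t[1:]),np.diff(np.sin(t))*.085,np.diff(np.cos(t))*.085].round(4).tolist())"
```

```text
[[67.3, 0.0069, -0.0131], [77.3, 0.0045, -0.0141], [87.3, 0.002, -0.0147], [97.3, -0.0006, -0.0148], [107.3, -0.0032, -0.0145], [117.3, -0.0056, -0.0137], [127.3, -0.0079, -0.0125], [137.3, -0.01, -0.011], [147.3, -0.0117, -0.0091], [157.3, -0.0131, -0.0069], [167.3, -0.0141, -0.0045], [177.3, -0.0147, -0.002], [187.3, -0.0148, 0.0006], [197.3, -0.0145, 0.0032], [207.3, -0.0137, 0.0056], [217.3, -0.0125, 0.0079], [227.3, -0.011, 0.01], [237.3, -0.0091, 0.0117], [247.3, -0.0069, 0.0131], [257.3, -0.0045, 0.0141], [267.3, -0.002, 0.0147], [277.3, 0.0006, 0.0148], [287.3, 0.0032, 0.0145], [297.3, 0.0056, 0.0137]]
```

```bash
python3 -m crank '[[0.0069,-0.0131,0,0,0,0,255],[0.0045,-0.0141,0,0,0,0,255],[0.002,-0.0147,0,0,0,0,255],[0,0,0,0,0,0,255]]'; python3 -m crank '[[-0.0006,-0.0148,0,0,0,0,255],[-0.0032,-0.0145,0,0,0,0,255],[-0.0056,-0.0137,0,0,0,0,255],[-0.0079,-0.0125,0,0,0,0,255],[-0.01,-0.011,0,0,0,0,255],[0,0,0,0,0,0,255]]'
```

```text
clock: 6.25
ee_pos: [555.6, 0.6, 117.1]
ee_rot: [-180.0, 0.0, 82.7]
contact_force: [-1.4, -1.2, 5.6]
opening: 0.164
gripper_force: 58.9
clock: 6.85
ee_pos: [529.0, -8.1, 117.1]
ee_rot: [179.9, 0.1, 82.6]
contact_force: [2.8, -3.6, 5.1]
opening: 0.168
gripper_force: 59.0
```

Forces are small, so I'll continue.

```bash
python3 -m crank '[[-0.0117,-0.0091,0,0,0,0,255],[-0.0131,-0.0069,0,0,0,0,255],[-0.0141,-0.0045,0,0,0,0,255],[-0.0147,-0.002,0,0,0,0,255],[0,0,0,0,0,0,255]]'; python3 -m crank '[[-0.0148,0.0006,0,0,0,0,255],[-0.0145,0.0032,0,0,0,0,255],[-0.0137,0.0056,0,0,0,0,255],[-0.0125,0.0079,0,0,0,0,255],[0,0,0,0,0,0,255]]'; python3 -m crank '[[-0.011,0.01,0,0,0,0,255],[-0.0091,0.0117,0,0,0,0,255],[-0.0069,0.0131,0,0,0,0,255],[-0.0045,0.0141,0,0,0,0,255],[0,0,0,0,0,0,255]]'
```

```text
clock: 7.35
ee_pos: [518.4, -27.2, 117.1]
ee_rot: [179.8, -0.1, 82.7]
contact_force: [4.0, -0.8, 4.5]
opening: 0.166
gripper_force: 59.1
clock: 7.85
ee_pos: [521.7, -48.8, 117.1]
ee_rot: [179.9, -0.2, 82.7]
contact_force: [3.1, 1.6, 6.8]
opening: 0.169
gripper_force: 59.1
clock: 8.35
ee_pos: [538.3, -64.4, 117.1]
ee_rot: [-179.9, -0.1, 82.7]
contact_force: [0.2, -0.7, 7.8]
opening: 0.166
gripper_force: 59.4
```

```bash
python3 -m crank '[[-0.002,0.0147,0,0,0,0,255],[0.0006,0.0148,0,0,0,0,255],[0,0,0,0,0,0,255]]'; python3 -m crank '[[0.0012,0.0073,0,0,0,0,255],[0,0,0,0,0,0,255]]';  python3 -m crank '[[0.001,0.0045,0,0,0,0,255],[0,0,0,0,0,0,255]]'; python3 -m crank '[[0.001,0.0035,0,0,0,0,255],[0,0,0,0,0,0,255]]'
```

```text
clock: 8.65
ee_pos: [549.8, -67.2, 117.1]
ee_rot: [-179.9, 0.0, 82.7]
contact_force: [-0.1, -1.6, 8.1]
opening: 0.166
gripper_force: 59.4
clock: 8.85
ee_pos: [552.5, -67.2, 117.1]
ee_rot: [-179.9, 0.0, 82.7]
contact_force: [-1.0, -2.3, 8.3]
opening: 0.164
gripper_force: 59.4
clock: 9.05
ee_pos: [554.1, -67.1, 117.1]
ee_rot: [-179.9, 0.1, 82.7]
contact_force: [-1.1, -2.7, 8.5]
opening: 0.165
gripper_force: 59.4
clock: 9.25
ee_pos: [555.6, -67.1, 117.1]
ee_rot: [-179.9, 0.1, 82.7]
contact_force: [-1.1, -3.8, 7.6]
opening: 0.162
gripper_force: 59.4
```

```bash
python3 -m crank '[[0.002,0.004,0,0,0,0,255],[0,0,0,0,0,0,255]]'; python3 -m crank '[[0.0017,0.004,0,0,0,0,255],[0,0,0,0,0,0,255]]';  python3 -m crank '[[0.0017,0.004,0,0,0,0,255],[0,0,0,0,0,0,255]]'
```

```text
clock: 9.45
ee_pos: [557.2, -66.8, 117.1]
ee_rot: [-179.9, 0.1, 82.7]
contact_force: [-0.4, -2.9, 8.6]
opening: 0.168
gripper_force: 59.4
clock: 9.65
ee_pos: [557.2, -66.8, 117.1]
ee_rot: [-179.7, 0.2, 82.6]
contact_force: [-4.5, -4.0, 10.1]
opening: 0.165
gripper_force: 59.5
clock: 9.85
ee_pos: [557.3, -66.8, 117.1]
ee_rot: [-179.5, 0.3, 82.6]
contact_force: [-7.5, -5.1, 11.4]
opening: 0.168
gripper_force: 59.7
```

The wheel is against its stop: the position is stuck at x 557.2 while the force grows. I'll ease off, release, rise and go over to the cartridge.

```bash
python3 -m crank '[[-0.003,-0.006,0,0,0,0,255],[0,0,0,0,0,0,255],[0,0,0,0,0,0,0],[0,0,0,0,0,0,0],[0,0,0,0,0,0,0],[0,0,0,0,0,0,0],[0,0,0,0,0,0,0]]'; python3 -m crank '[[0,0,-0.05,0,0,0,0],[0,0,-0.05,0,0,0,0],[0,0,-0.05,0,0,0,0],[0.1,-0.018,-0.025,0,0,0,0],[0.1,-0.018,0,0,0,0,0],[0.1,-0.018,0,0,0,0,0],[0.075,-0.018,0,0,0,0,0],[0,0,0,0,0,0,0]]'; python3 -m crank '[[0,0,0,0,0,0,0]]'
python3 - <<'E'
from h import *
s=status.get_state(); print(np.round(s["q"],1)); im=viewer.read_camera("wrist"); C=cam("wrist",s)
cv2.imwrite("pics/w3.png",im[:,:,::-1]); print([proj(C,p).round(0) for p in [(551,-33.5,153),(556.6,-67,180.5),(546.8,85.2,100)]])
d=np.array([546.9,85.2])-s["ee_pos"][:2]; y=np.radians(s["ee_rot"][2]); print("tool dx,dy",d@[np.cos(y),np.sin(y)],d@[np.sin(y),-np.cos(y)])
E
```

```text
clock: 10.55
ee_pos: [558.9, -65.5, 115.7]
ee_rot: [-179.9, -0.0, 82.7]
contact_force: [-0.2, -0.2, 0.4]
opening: 0.99
gripper_force: 0.0
clock: 11.35
ee_pos: [549.2, 90.5, 186.5]
ee_rot: [-180.0, -0.1, 83.0]
contact_force: [0.6, 0.1, -0.3]
opening: 1.0
gripper_force: 0.0
clock: 11.45
ee_pos: [549.8, 87.3, 186.3]
ee_rot: [-180.0, 0.0, 82.8]
contact_force: [-0.2, 1.2, 0.6]
opening: 0.999
gripper_force: 0.0
[ 2.1  7.4  9.5 92.1 -0.  99.3]
[array([343., 352.]), array([357., 413.]), array([320., 198.])]
tool dx,dy -2.4141511468326238 -2.6297375164814345
```

View pics/w3.png

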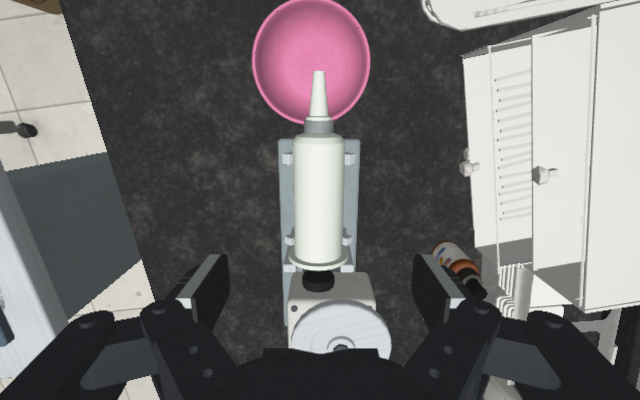

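The wrist picture shows the ram disc at (318,277), clear of the cartridge flange at (318,256). The barrel axis is at u≈320 as predicted. Descending to grasp.

```bash
python3 -m crank '[[-0.006,-0.0065,0.06,0,0,0,0],[0,0,0.06,0,0,0,0],[0,0,0.06,0,0,0,0],[0,0,0.06,0,0,0,0],[0,0,0,0,0,0,0]]'; python3 -m crank '[[0,0,0.04,0,0,0,0],[0,0,0.04,0,0,0,0],[0,0,0.04,0,0,0,0],[0,0,0,0,0,0,0],[0,0,0,0,0,0,0]]';  python3 -m crank '[[0,0,0,0,0,0,80],[0,0,0,0,0,0,110],[0,0,0,0,0,0,140],[0,0,0,0,0,0,255],[0,0,0,0,0,0,255],[0,0,0,0,0,0,255],[0,0,0,0,0,0,255]]'
```

```text
clock: 12.0
ee_pos: [543.8, 83.0, 86.0]
ee_rot: [-179.5, 0.1, 82.6]
contact_force: [0.3, -0.4, 0.1]
opening: 1.005
gripper_force: 0.0
clock: 12.5
ee_pos: [547.6, 84.0, 43.5]
ee_rot: [180.0, -0.0, 82.6]
contact_force: [0.4, -0.0, 1.2]
opening: 0.999
gripper_force: 0.0
clock: 13.2
ee_pos: [547.7, 84.7, 43.8]
ee_rot: [179.9, -0.0, 82.7]
contact_force: [-0.9, 0.0, 5.7]
opening: 0.506
gripper_force: 61.9
```

```bash
python3 -m crank '[[0,0,-0.015,0,0,0,255],[0,0,-0.02,0,0,0,255],[0,0,-0.03,0,0,0,255],[0,0,0,0,0,0,255]]'; python3 -m crank '[[0,0,-0.05,0,0,0,255],[0,0,-0.06,0,0,0,255],[0,0,-0.07,0,0,0,255],[0,0,-0.07,0,0,0,255],[0,0,-0.07,0,0,0,255],[0,0,-0.07,0,0,0,255],[0,0,-0.04,0,0,0,255],[0,0,0,0,0,0,255]]'; python3 -m crank '[[0,0,0,0,0.03,0,255],[0,0,0,0,0.05,0,255],[0,0,0,0,0.06,0,255],[0,0,0,0,0.06,0,255],[0,0,0,0,0.06,0,255],[0,0,0,0,0.06,0,255],[0,0,0,0,0.05,0,255],[0,0,0,0,0.03,0,255]]'
```

```text
clock: 13.6
ee_pos: [548.7, 84.7, 70.7]
ee_rot: [179.8, -0.0, 82.7]
contact_force: [0.4, -0.2, -2.0]
opening: 0.51
gripper_force: 61.3
clock: 14.4
ee_pos: [548.8, 84.6, 243.9]
ee_rot: [179.6, -0.1, 82.7]
contact_force: [0.7, -0.3, -1.4]
opening: 0.506
gripper_force: 61.3
clock: 15.2
ee_pos: [546.2, 83.2, 237.4]
ee_rot: [-179.7, -48.2, 82.3]
contact_force: [0.2, -1.1, -1.7]
opening: 0.508
gripper_force: 61.3
```

```bash
python3 -m crank '[[0,0,0,0,0.04,0,255],[0,0,0,0,0.03,0,255],[0,0,0,0,0,0,255],[0,0,0,0,0,0,255],[0,0,0,0,0,0,255],[0,0,0,0,0,0,255],[0,0,0,0,0,0,255]]'
python3 - <<'E'
from h import *
im=viewer.read_camera("scene"); 
cv2.imwrite("pics/s4.png",cv2.resize(im[60:280,240:460,::-1],None,fx=2.7,fy=2.7)); s=status.get_state(); print(np.round(s["q"],1),np.round(s["joint_velocities"],2))
t=viewer.read_camera("top"); hsv=cv2.cvtColor(t,cv2.COLOR_RGB2HSV); m=((hsv[...,0]>150)&(hsv[...,0]<176)&(hsv[...,1]>80)).astype(np.uint8); c=max(cv2.findContours(m,0,1)[0],key=cv2.contourArea); print("bowl",cv2.minEnclosingCircle(c))
E
```

```text
clock: 15.9
ee_pos: [547.2, 85.0, 241.3]
ee_rot: [179.8, -56.3, 82.9]
contact_force: [-1.2, 0.4, -1.8]
opening: 0.506
gripper_force: 61.4
[-28.8  14.9   5.  108.9  50.8  54.5] [-0.3   0.26 -0.19  0.07  0.13 -0.11]
bowl ((272.1051025390625, 213.3343963623047), 26.730798721313477)
```

View pics/s4.png

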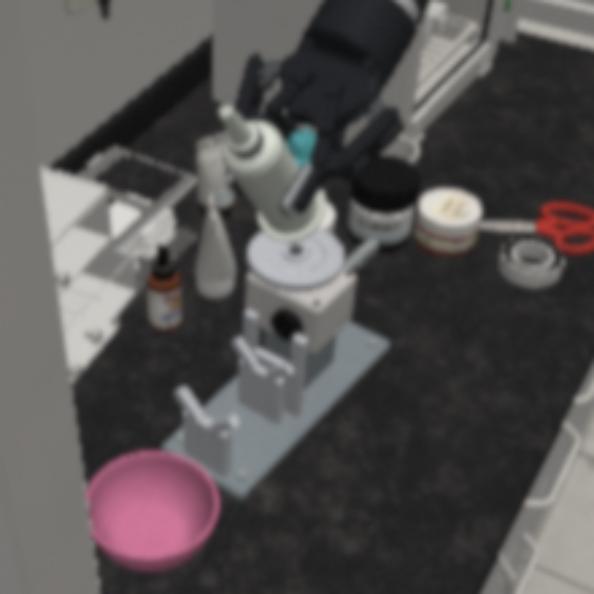

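The picture shows the cartridge held nozzle-up, with the nozzle at (230,115) and the flange at (295,215). The saddles are empty, the ram disc is against the gear block at (287,322), and the bowl has not moved.

```bash
python3 -c "
from bench import robot; print(robot.job_done())"
```

```text
the job is handed in; nothing more can be done
None
```

The job is handed in after about 16 s: the ram is wound back to its stop, and the gripper is holding the cartridge still about 56° nozzle-up, its middle roughly 17 cm above the saddles; the bowl has not moved and the arm stayed clear of the spare, whose position I didn't re-measure.

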